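Set the end float of a feed-roller shaft

TASK

The shaft of this scanner feed-roller unit slides end to end too freely. Feel its end float by the belt pulley: gently push the shaft in until it stops inside the gear cover, then gently pull it out until its end stops against the steel angle bracket. Then slide the stiff bracket inward so that about 2 mm of float is left, check by gently pulling the shaft out against the bracket and pushing it in to its stop again, and leave it pushed in, with the things round about left alone.

Things in the scene. Friction and masses are not known exactly. Their poses are not given: they have to be found in the camera images.
- unit: Feed-roller unit: open sheet-steel tray 96 x 372 mm, standing firm on the desk. Origin on the desk under the shaft; y axis along the shaft: -y is 'out' (pulley, bracket), +y 'in' (gear cover); z up. Shaft axis 56 mm above the desk, over this y axis. Cheek plate with brass bush, 93 mm high, outer face 34 mm (bush 39 mm) out from the origin.
- gear_cover: Closed grey plastic cover 84 x 58 mm, top 96 mm above the desk, at the inboard end of the unit, origin on the desk under its middle. The shaft's inner stop (a thrust pad) is inside it and cannot be seen; where it stops the shaft differs by up to 11 mm from unit to unit.
- shaft: The steel shaft, 8 mm thick, with three rubber rollers and the pulley fixed on it. It only slides along the unit's y axis (it cannot turn), with a drag of about 1.5 N, and stays where it is left. Origin at the unit's origin when in its middle setting; axes as the unit's.
- pulley (a point): Centre of the belt pulley on the shaft axis, 56 mm above the desk. Pulley 60 mm in diameter (top 86 mm above the desk), 16 mm wide along the shaft, flat flanges; can be pinched along the shaft direction over its top. At least 24 mm free inboard, 36 mm outboard. Next to it outboard a boss of 20 mm diameter, 7 mm long, then the bare shaft.
- shaft_end (a point): Centre of the shaft's flat outer end face, 44 mm outboard of the pulley's centre; axes as the unit's.
- bracket: Steel angle bracket, outer stop of the shaft: upright plate 44 mm wide, 8 mm thick along the shaft, on a slotted foot under a clamp screw. Slides along the unit's y axis only, stiffly (about 12 N), stays where it is left; a 12 N pull on the shaft would shift it. Travel 8 mm in to 21 mm out of its middle setting; axes as the unit's.
- bracket_face (a point): Point on the bracket plate's inboard face straight opposite the shaft end, 56 mm above the desk. Gap = (y of shaft_end) - (y of bracket_face) along the unit's y axis; with the shaft fully in, this gap is the end float.
- bracket_top (a point): Middle of the top edge of the bracket plate, 96 mm above the desk, 4 mm outboard of the inboard face; the plate can be pinched here along the shaft direction (8 mm) with the fingers reaching up to 34 mm down before they meet the shaft.
- screwdriver: Yellow-handled screwdriver, 191 mm long, lying on the desk in front of the unit; leave alone.
- hard_drive: Black external drive, 116 x 80 x 17 mm, lying to the right of the unit; leave alone.
- binder_clip: Small black binder clip, 36 x 25 x 15 mm, on the desk in front of the unit; leave alone.

How it is judged:
By the outcome, as a careful person would: the job done as asked, in the order asked, and still so for the second after the job is handed in, with the robot touching nothing.
It also fails if it takes over 72 s, if anything falls off the work surface, if the arm or the gripper's body presses on something with over 40 N, if the wrist force passes 120 N, or if a joint passes its speed limit or range.

ROBOT

A 7-joint arm with a two-finger parallel gripper is mounted at the origin on a cart in front of the work surface, level with it; the furniture and walls round the work are solid. World frame = base frame: x ahead of the robot, y to its left, z up, the work surface at z = 0. Lengths are in m, angles in degrees, forces in N, time in s.
With the tool pointing down it reaches from about 0.425 to 0.875 m from the base axis. Payload 4.7 kg.
Tool frame: the origin (TCP) lies at the very end of the fingers, on their centre line; the grasp point (between the pads) lies 19 mm behind it; z points along the fingers, y is the line along which they close (so a half turn about z gives the same grasp; the last joint's range is limited). The gripper opens to 87 mm and grips with 3 to 60 N. Pads are 19 mm wide; open, the fingers measure 117 mm over their backs; the gripper's body (75 mm by 190 mm) begins 51 mm behind the grasp point.
Start: joints at [68.99, 18.392, -4.016, 83.108, 1.295, 78.541, -3.26], TCP at [0.242, -0.603, 0.195] pointing down, gripper open.
Joint ranges: [-163.93, 163.93], [-17.29, 119.83], [-79.2, 71.16], [3.27, 140.29], [-89.18, 269.18], [5.43, 117.66], [-154.24, 154.24]. Speed limits (degrees/s): [147.25, 147.25, 180, 180, 180, 180, 180].

INTERFACE

Orientations are given as [roll, pitch, yaw] about the fixed x, y, z axes, in that order (R = Rz(yaw) Ry(pitch) Rx(roll)).
In Python, from cell import telemetry, cams, env gives the robot as it stands.
- The arm moves only by the tool arm_command, never from a script. Its argument "series" is text: rows parted by semicolons, each of 5 numbers parted by spaces: the shift along the tool's x, y, z in mm, then the turn about the tool's z in rad, then the closure in counts, from 0 (fully open) to 255 (shut). A call has 1 to 20 rows; each row shifts and turns the commanded pose from where the row before left it, along the tool's axes as they then stand; what a row does not reach is not made up. A row lasts 1/12 s, in which the tool goes at most 41.7 mm and 7.16 degrees, less where a joint would pass 70% of its speed; a pose out of reach is approached as far as the arm can. A call is refused whole if a number of a shift passes 41.7 or a number of a turn 0.125, either way. A call with a gripper value outside its range is refused whole. The fingers move at their own pace and stop on an object; "squeeze" is the grip in N (left out, the last holds). Time passes only in rows, so rows that do not move let the fingers close. It gives the time, the measured TCP pose, the force, the opening and the grip force at its end, in the units of the state.
- telemetry.get_obs(): the state, without advancing time (a new reading comes with each control period).
- cams.read_camera(name): name is "scene" or "top" or "wrist"; returns the picture (420x560x3 uint8, blue, green, red); there is no depth.
- cams.calibration(name): a dict with "K" (3x3 intrinsics, pixels), "dist" ([k1, k2, p1, p2, k3] as OpenCV has them; the pictures are not rectified), "origin" and "rotation" of the camera in the world; the wrist camera has in their place "hand_eye" (4x4, takes a point from camera to tool coordinates, whose origin is the TCP and whose axes are the flange's). Camera axes: x right, y down, z forward; pixel columns grow to the right and rows downward; lengths in m; the calibration is good to about 2 mm. A picture is of the moment at which its call begins: read the wrist's pose just before it. calibration takes no time and is no camera call.
- env.sign_off(): hands the job in; it is judged then, once.
The state is a dict: "time_s": time; "qpos": joint angles; "joint_velocities": joint speeds; "effort": joint torques, N m; "tool_pos": TCP position; "tool_rot": TCP orientation; "force": force on the tool from outside, world axes, zero at the start; "wrist_torque": the same for the moment, N m; "grip_width": finger opening in m; "grasp_force": force on a finger pad.
Only numpy, scipy, OpenCV 4.12 (cv2) and the standard library are available. Lean on these libraries where they do the work, as an engineer would, in place of code of your own. Each camera call takes 0.05 s, during which the arm holds its last target. There are 200 camera calls.

## Working session

There is one attempt and no reset: what is moved stays moved. The work goes in short steps, Python scripts to look and compute and a tool call to move; the robot and the scene stay as the last step left them, time stands still between calls to the robot, and variables do not carry over. Pictures are saved under pics/ and viewed, at most 10 in all, crops included, and the job is handed in when it is done.

Besides the shell and the picture viewer there is one more tool, called after "Call:" as name(argument=value, ...) on one line, values as JSON. arm_command: Moves the arm, as the interface text tells. Its arguments: {"type":"object","properties":{"series":{"type":"string"},"squeeze":{"type":"number"}},"required":["series"]}

```bash
mkdir -p pics
python3 - <<'E'
from cell import telemetry, cams, env
import cv2,numpy as np
print(telemetry.get_obs())
for n in("scene","top"):
    im=cams.read_camera(n); cv2.imwrite(f"pics/{n}0.png",im); print(n,cams.calibration(n))
print(cams.calibration("wrist"))
E
```

```text
{'time_s': 0.0, 'qpos': array([68.988285  , 18.43971368, -4.0159452 , 83.1758508 ,  1.29343946,
       78.541945  , -3.26160875]), 'joint_velocities': array([ 0.08777989, -0.04359329,  0.03884942,  0.01599908,  0.01563737,
        0.04256982,  0.00935413]), 'effort': array([ 5.81938116e-05, -4.91289067e+01, -4.03471906e-01, -3.12527633e+01,
       -6.37629256e-02,  4.38201951e-02,  2.13743347e-04]), 'tool_pos': array([ 0.24132651, -0.60286792,  0.19394591]), 'tool_rot': array([-1.79887653e+02,  4.21548653e-03,  2.18199622e+01]), 'force': array([ 0.44849244, -0.05756307, -0.36324225]), 'wrist_torque': array([-0.0399022 , -0.03742611, -0.01885585]), 'grasp_force': 0.0, 'grip_width': 0.08705039779102816}
scene {'K': array([[471.57825947,   0.        , 275.38751675],
       [  0.        , 471.57825947, 203.99264774],
       [  0.        ,   0.        ,   1.        ]]), 'dist': array([-0.11379137,  0.        ,  0.        ,  0.        ,  0.        ]), 'origin': array([0.09584837, 0.67559618, 0.53979637]), 'rotation': array([-118.22067293,    0.82304087, -152.48867906])}
top {'K': array([[3
[... 238 characters left out ...]
array([ 0.40663323, -0.03995516,  1.02223473]), 'rotation': array([-176.83707712,   -0.91739424,  -88.64130758])}
{'K': array([[324.98979741,   0.        , 276.20618869],
       [  0.        , 324.98979741, 208.41458955],
       [  0.        ,   0.        ,   1.        ]]), 'dist': array([-0.054085,  0.      ,  0.      ,  0.      ,  0.      ]), 'hand_eye': array([[-4.75197604e-04, -9.54273549e-01, -2.98934386e-01,
         8.21410326e-02],
       [ 9.99999187e-01, -8.07181044e-04,  9.87087189e-04,
        -1.10017359e-04],
       [-1.18324537e-03, -2.98933674e-01,  9.54273157e-01,
        -1.88916031e-01],
       [ 0.00000000e+00,  0.00000000e+00,  0.00000000e+00,
         1.00000000e+00]])}
```

View pics/scene0.png

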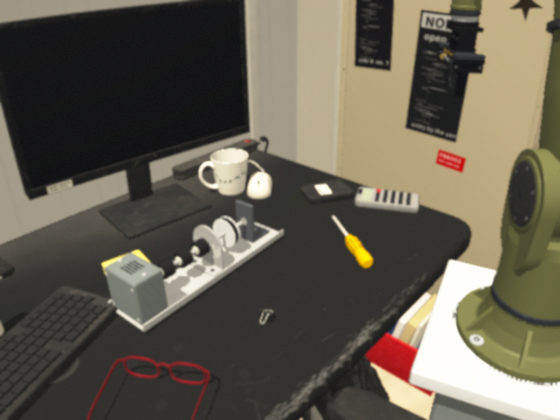

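View pics/top0.png

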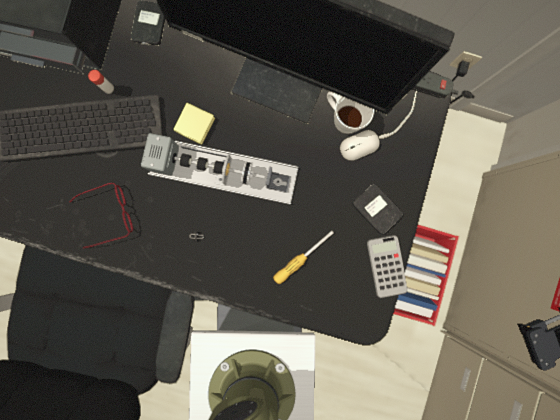

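The scene view shows the unit from the gear cover (135,285) to the bracket (245,218), with the pulley at (228,232). In the top view the cover is at (157,155) and the bracket at (282,182). I'll enlarge both.

```bash
cat > h.py <<'E'
from cell import telemetry, cams, env
import cv2,numpy as np
from scipy.spatial.transform import Rotation as R
def pose(n,obs=None):
    c=cams.calibration(n)
    if n!="wrist": return c["K"],c["dist"],np.array(c["origin"]),R.from_euler("xyz",c["rotation"],degrees=True).as_matrix()
    o=obs or telemetry.get_obs(); Rt=R.from_euler("xyz",o["tool_rot"],degrees=True).as_matrix(); H=c["hand_eye"]
    return c["K"],c["dist"],o["tool_pos"]+Rt@H[:3,3],Rt@H[:3,:3]
def ray(P,px):
    K,d,o,r=P
    u=cv2.undistortPoints(np.array([[px]],float),K,d)[0,0]
    v=r@np.array([u[0],u[1],1]); return o,v/np.linalg.norm(v)
def plane(P,px,z):
    o,v=ray(P,px); return o+v*(z-o[2])/v[2]
def tri(rays):
    A=np.zeros((3,3));b=np.zeros(3)
    for o,v in rays:
        M=np.eye(3)-np.outer(v,v);A+=M;b+=M@o
    p=np.linalg.solve(A,b); return p,[np.linalg.norm((np.eye(3)-np.outer(v,v))@(p-o)) for o,v in rays]
def proj(P,X):
    K,d,o,r=P
    return cv2.projectPoints(np.array([r.T@(np.array(X)-o)]),np.zeros(3),np.zeros(3),K,d)[0][0,0]
E
python3 - <<'E'
import cv2,numpy as np
a=cv2.imread("pics/top0.png")[125:215,135:310]; b=cv2.imread("pics/scene0.png")[190:330,100:300]
cv2.imwrite("pics/c0.png",cv2.resize(a,None,fx=4.5,fy=4.5,interpolation=2)); cv2.imwrite("pics/c1.png",cv2.resize(b,None,fx=4,fy=4,interpolation=2))
E
```

```text
(no output)
```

View pics/c0.png

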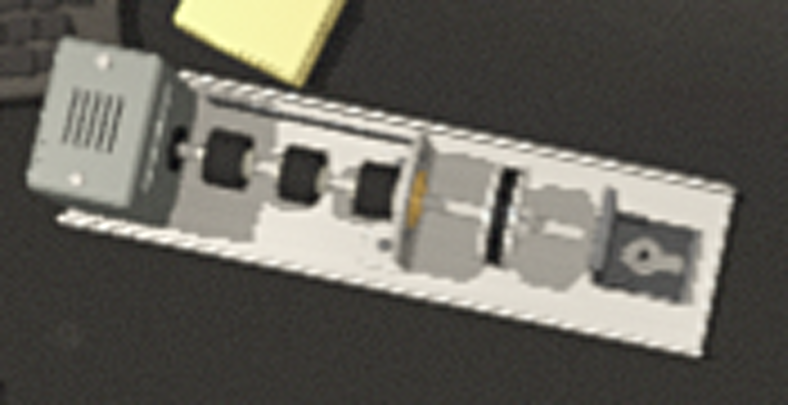

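View pics/c1.png

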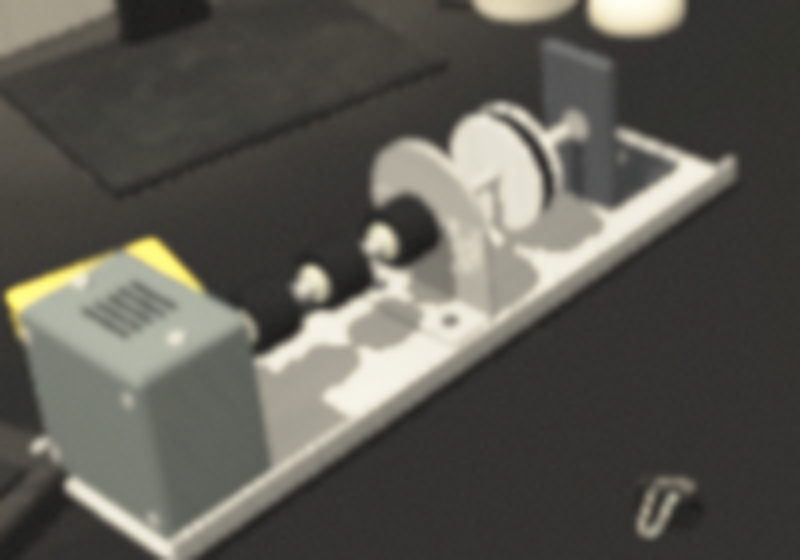

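The crops show the bracket's top edge at c0 (606,188)–(596,284) and c1 (545,42)–(612,62). The pulley is near c0 (505,215), and the tray corners at c0 are (735,187), (703,353) and (62,217).

Run:
```python
from h import *
T=pose("top");S=pose("scene")
t=lambda x,y:(x/4.5+135-.4,y/4.5+125-.4)
s=lambda x,y:(x/4+100-.4,y/4+190-.4)
for n,a,b in [("brk far",(606,190),(545,42)),("brk near",(595,283),(610,64)),("cover NEcorner(in,far)",(62,40),(25,330)),("cov out far",(165,55),(115,250)),("cov out near",(137,200),(247,325)),("cov in near",(28,187),(148,385)),("tray out near",(703,355),(735,160))]:
    print(n,tri([ray(T,t(*a)),ray(S,s(*b))]))
for p in [(735,187),(703,355),(62,217),(183,73)]: print(plane(T,t(*p),.01))
for p in [(487,165),(510,165),(487,265),(510,265)]: print("pul",plane(T,t(*p),.07))
a=plane(T,t(735,187),.01)-plane(T,t(183,73),.01);b=plane(T,t(703,355),.01)-plane(T,t(62,217),.01)
print(np.degrees(np.arctan2(a[1],a[0])),np.degrees(np.arctan2(b[1],b[0])))
```

```text
brk far (array([ 0.56271259, -0.03309148,  0.09692637]), [np.float64(0.00030581311349075867), np.float64(0.0003058131134906094)])
brk near (array([ 0.51675534, -0.02683379,  0.09786606]), [np.float64(0.003434054258157773), np.float64(0.0034340542581578273)])
cover NEcorner(in,far) (array([0.63741977, 0.25892288, 0.08432661]), [np.float64(0.0018391998697347906), np.float64(0.0018391998697346247)])
cov out far (array([0.63176519, 0.20375474, 0.09178705]), [np.float64(0.0018084901236421703), np.float64(0.0018084901236420452)])
cov out near (array([0.55288678, 0.21529953, 0.08657305]), [np.float64(0.0003985060579751826), np.float64(0.0003985060579751972)])
cov in near (array([0.55660612, 0.27079389, 0.09317493]), [np.float64(0.0013921243030817969), np.float64(0.0013921243030818131)])
tray out near (array([ 0.48364374, -0.08961904,  0.01742428]), [np.float64(9.266426845817316e-05), np.float64(9.266426845827885e-05)])
[ 0.58138412 -0.10633935  0.01      ]
[ 0.48412803 -0.09002547  0.01      ]
[0.5543954  0.27919297 0.01      ]
[0.63961484 0.2130634  0.01      ]
pul [0.5794921 0.0318316 0.07     ]
pul [0.57981098 0.01942202 0.07      ]
pul [0.52518582 0.0302417  0.07      ]
pul [0.52549753 0.01787712 0.07      ]
-100.3321904424705 -100.77531931154687
```

Call:
arm_command(series="15 -13 0 0 0;28 -25 0 0 0;28 -25 0 0 0;28 -25 0 0 0;28 -25 0 0 0;28 -25 0 0 0;28 -25 0 0 0;28 -25 0 0 0;28 -25 0 0 0;28 -25 0 0 0;28 -25 0 0 0;28 -25 0 0 0;28 -25 0 0 0;28 -25 0 0 0;28 -25 0 0 0;28 -25 0 0 0;28 -25 0 0 0;28 -25 0 0 0;15 -9 0 0 0;0 0 0 0 0", squeeze=5)

```text
time_s: 1.77
tool_pos: [0.5463, 0.0054, 0.1947]
tool_rot: [-179.8, -0.1, 22.3]
force: [-0.9, -0.3, -0.3]
grip_width: 0.0866
grasp_force: 0.0
```

Call:
arm_command(series="0 0 0 0.113 0;0 0 0 0.113 0;0 0 0 0.113 60;0 0 0 0.113 120;0 0 0 0.113 160;0 0 0 0 160;0 0 0 0 160;0 0 0 0 160")

```text
time_s: 2.43
tool_pos: [0.5448, -0.001, 0.1948]
tool_rot: [180.0, 0.0, -10.4]
force: [0.4, 0.4, -0.4]
grip_width: 0.055
grasp_force: 0.0
```

Run:
```python
from h import *
o=telemetry.get_obs();im=cams.read_camera("wrist");cv2.imwrite("pics/w0.png",im)
np.save("w0.npy",np.r_[o["tool_pos"],o["tool_rot"]]);print(o["tool_pos"],o["tool_rot"],o["force"],o["grip_width"])
P=pose("wrist",o)
for X in [(.54,-.03,.096),(.552,.025,.086),(.51,-.2,0)]: print(proj(P,X))
cv2.imwrite("pics/w0b.png",cv2.resize(im[60:360,100:500],None,fx=2,fy=2,interpolation=2))
```

```text
[ 0.54483836 -0.00102959  0.19484781] [ 1.79972448e+02  2.53728321e-02 -1.04350181e+01] [ 0.43360295  0.37447769 -0.41727104] 0.0550192952403181
[307.65684739 199.74507064]
[247.39059521 195.04122683]
[441.39226087 177.22562475]
```

View pics/w0b.png

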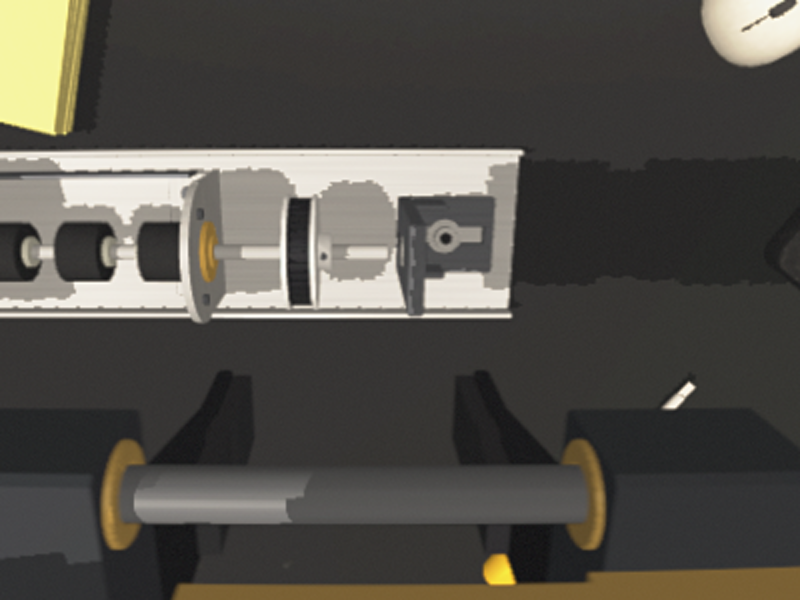

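The wrist view shows the pulley rim centred at crop (301,265) with flanges at 284 and 318. The cheek bush is at (207,250), the shaft end at (390,254), and the bracket plate's top strip runs near (412–424, 200–312). The shaft lies nearly horizontal in the image, so the yaw is good.

Run:
```python
from h import *
v=np.load("w0.npy");o=dict(tool_pos=v[:3],tool_rot=v[3:]);P=pose("wrist",o)
Rt=R.from_euler("xyz",v[3:],degrees=True).as_matrix()
T=pose("top")
w=lambda x,y:(x/2+100-.25,y/2+60-.25)
t=lambda x,y:(x/4.5+135-.4,y/4.5+125-.4)
def sh(n,X): print(n,X.round(4),"tool mm",(Rt.T@(X-v[:3])*1e3).round(1))
for n,a,z in [("pulL",(284,265),.086),("pulR",(318,265),.086),("brk near in",(412,312),.096),("brk near out",(424,312),.096),("brk far",(410,200),.096),("shaft end",(390,254),.056),("disc",(402,250),.056),("cheek top near",(200,320),.06),("tray far",(521,151),.01),("tray near",(512,316),.01)]: sh(n,plane(P,w(*a),z))
X,e=tri([ray(P,w(318,265)),ray(T,t(514,216))]);sh("tri pul",X);print(e)
X,e=tri([ray(P,w(412,312)),ray(T,t(595,285))]);sh("tri brk",X);print(e)
```

```text
pulL [0.5556 0.0297 0.086 ] tool mm [  5.1 -32.2 108.8]
pulR [0.5527 0.0139 0.086 ] tool mm [  5.1 -16.1 108.8]
brk near in [ 0.525  -0.0259  0.096 ] tool mm [-15.   28.   98.9]
brk near out [ 0.5239 -0.0314  0.096 ] tool mm [-15.   33.6  98.9]
brk far [ 0.5769 -0.0331  0.096 ] tool mm [37.4 25.7 98.8]
shaft end [ 0.5443 -0.0209  0.056 ] tool mm [  3.2  19.6 138.9]
disc [ 0.5453 -0.0274  0.056 ] tool mm [  5.3  25.8 138.9]
cheek top near [0.5283 0.0838 0.06  ] tool mm [-31.6 -80.5 134.8]
tray far [ 0.5786 -0.1046  0.01  ] tool mm [ 52.1  95.7 184.9]
tray near [ 0.4811 -0.0885  0.01  ] tool mm [-46.7  97.5 184.9]
tri pul [0.5508 0.0153 0.078 ] tool mm [  3.  -17.2 116.8]
[np.float64(0.0006668612510626191), np.float64(0.0006668612510626378)]
tri brk [ 0.5158 -0.0274  0.0697] tool mm [-23.7  31.2 125.2]
[np.float64(0.000675978857762209), np.float64(0.0006759788577622253)]
```

Call:
arm_command(series="2 -12 0 0 167;2 -12 0 0 167;0 0 15 0 167;0 0 25 0 167;0 0 25 0 167;0 0 18 0 167;0 0 9 0 167;0 0 0 0 167;0 0 0 0 167")

```text
time_s: 3.23
tool_pos: [0.5537, 0.0224, 0.1033]
tool_rot: [-180.0, 0.0, -10.5]
force: [0.4, 0.3, -0.4]
grip_width: 0.0305
grasp_force: 0.0
```

Run:
```python
from h import *
o=telemetry.get_obs();im=cams.read_camera("wrist")
np.save("w1.npy",np.r_[o["tool_pos"],o["tool_rot"]]);print(o["tool_pos"],o["tool_rot"],o["force"],o["grip_width"])
cv2.imwrite("pics/w1.png",cv2.resize(im[60:360,100:500],None,fx=2,fy=2,interpolation=2))
```

```text
[0.55366852 0.02240143 0.10333566] [-1.79996072e+02  1.85889169e-03 -1.05168836e+01] [ 0.44963492  0.27062712 -0.36290775] 0.030476028280186057
```

View pics/w1.png

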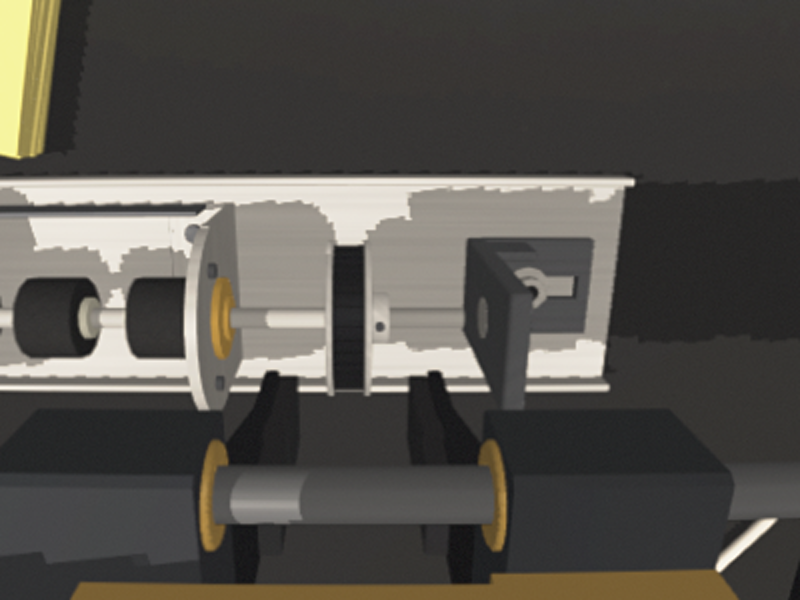

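Fingers straddle the pulley: their centre is at col 353 and the pulley's at 349. The bracket's far top corner is at (512,292).

Run:
```python
from h import *
v=np.load("w1.npy");P=pose("wrist",dict(tool_pos=v[:3],tool_rot=v[3:]))
u=np.load("w0.npy");P0=pose("wrist",dict(tool_pos=u[:3],tool_rot=u[3:]))
Rt=R.from_euler("xyz",v[3:],degrees=True).as_matrix()
w=lambda x,y:(x/2+100-.25,y/2+60-.25)
def sh(n,X): print(n,X.round(4),"tool mm",(Rt.T@(X-v[:3])*1e3).round(1))
for n,a,z in [("shaft",(240,318),.056),("shaft",(450,318),.056),("pulL",(327,340),.086),("pulR",(371,340),.086),("brk far in",(512,292),.096),("brk far out",(530,292),.096),("bush",(234,318),.056)]: sh(n,plane(P,w(*a),z))
for n,a,b in [("bush",(215,251),(232,318)),("boss end",(331,253),(388,318)),("pulley bottomR",(315,306),(369,394))]:
  X,e=tri([ray(P0,w(*a)),ray(P,w(*b))]);sh("tri "+n,X);print(np.round(e,4))
```

```text
shaft [0.5615 0.0649 0.056 ] tool mm [ -0.  -43.2  47.3]
shaft [ 0.5467 -0.0147  0.056 ] tool mm [-0.1 37.7 47.3]
pulL [0.5577 0.0303 0.086 ] tool mm [ 2.5 -8.5 17.3]
pulR [0.5549 0.0156 0.086 ] tool mm [ 2.5  6.4 17.3]
brk far in [ 0.5666 -0.0315  0.096 ] tool mm [22.5 50.7  7.3]
brk far out [ 0.5655 -0.0372  0.096 ] tool mm [22.5 56.4  7.3]
bush [0.562  0.0671 0.056 ] tool mm [ -0.  -45.5  47.3]
tri bush [0.5631 0.0671 0.0591] tool mm [  1.1 -45.7  44.2]
[0. 0.]
tri boss end [0.5498 0.0091 0.0526] tool mm [-1.4 13.8 50.8]
[0.0002 0.0002]
tri pulley bottomR [0.5291 0.0207 0.0735] tool mm [-23.8   6.2  29.9]
[0.0001 0.0001]
```

Call:
arm_command(series="0 -1 10 0 167;0 0 12 0 167;0 0 8 0 167;0 0 4 0 167;0 0 0 0 167;0 0 0 0 167")

```text
time_s: 3.78
tool_pos: [0.5534, 0.0235, 0.0686]
tool_rot: [180.0, 0.0, -10.5]
force: [0.6, -0.4, 0.8]
grip_width: 0.0299
grasp_force: 0.0
```

Call:
arm_command(series="0 0 0 0 185;0 0 0 0 200;0 0 0 0 215;0 0 0 0 230;0 0 0 0 230;0 0 0 0 230", squeeze=5)

```text
time_s: 4.28
tool_pos: [0.5538, 0.0234, 0.0692]
tool_rot: [180.0, -0.0, -10.6]
force: [0.3, 0.7, 0.1]
grip_width: 0.0096
grasp_force: 0.0
```

Run:
```python
from h import *
o=telemetry.get_obs();im=cams.read_camera("wrist");s=cams.read_camera("scene")
print(o["tool_pos"],o["force"],o["grip_width"])
a=cv2.resize(im[60:360,100:500],(400,300));b=cv2.resize(s[170:270,170:303],(400,300),interpolation=2)
cv2.imwrite("pics/w2.png",cv2.resize(np.hstack([a,b]),(800,300)))
```

```text
[0.55375999 0.02337792 0.06915565] [0.26845633 0.69673415 0.12858839] 0.009639750153798709
```

View pics/w2.png

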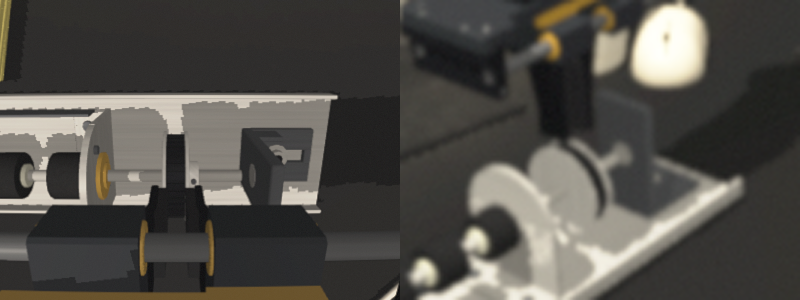

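Run:
```python
from h import *
o=telemetry.get_obs();S=pose("scene");W=pose("wrist",o);T=o["tool_pos"];Rt=R.from_euler("xyz",o["tool_rot"],degrees=True).as_matrix()
f=lambda p:((p[0]-170)*3.01+400,(p[1]-170)*3)
g=lambda p:(p[0]-100,p[1]-60)
for n,d in [("tcp",(0,0,0)),("grasp",(0,0,-.019)),("pul top",(0,0,T[2]-.086)),("axis",(0,0,T[2]-.056)),("bottom",(0,0,T[2]-.026))]:
    X=T+Rt@np.array(d); print(n,np.round(f(proj(S,X))),np.round(g(proj(W,X))))
print(o["grip_width"],o["grasp_force"],o["qpos"])
```

```text
tcp [566. 167.] [176. 183.]
grasp [564. 142.] [176. 197.]
pul top [564. 145.] [176. 195.]
axis [567. 184.] [176. 176.]
bottom [570. 223.] [176. 161.]
0.008809042225681579 0.0 [  25.02865232   15.47725421  -34.33286881  104.52419153    9.73925004
   62.92993167 -113.33940799]
```

Run:
```python
from h import *
im=cams.read_camera("wrist");s=cams.read_camera("scene");t=cams.read_camera("top")
a=cv2.resize(im[170:290,220:340],(400,400),interpolation=2);b=cv2.resize(s[185:265,190:270],(400,400),interpolation=2)
cv2.imwrite("pics/w3.png",np.hstack([a,b]))
```

```text
(no output)
```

View pics/w3.png

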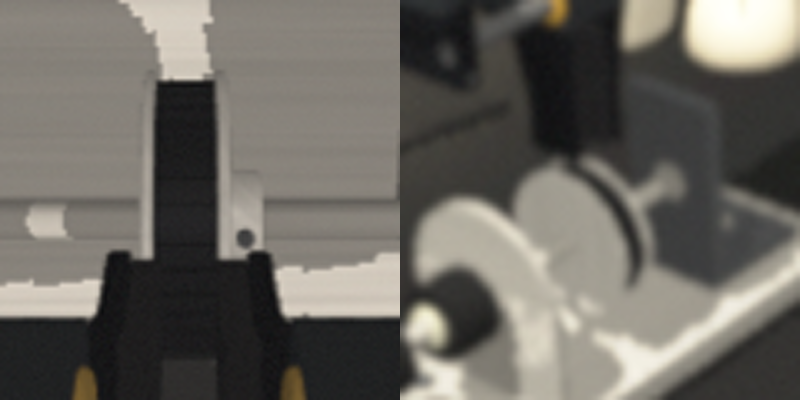

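The jaws reached 9 mm without any contact. In the scene crop they end at the pulley's top rim (570,155). In the wrist crop the tip edge at row 255 is also about 57 px below where the stated TCP would put it. So the real fingertips sit about 20 mm behind the reported TCP. I'll reopen and go about 18 mm deeper, watching the force.

Call:
arm_command(series="0 0 0 0 167;0 0 0 0 167;0 0 0 0 167;0 0 0 0 167;0 0 4 0 167;0 0 5 0 167;0 0 3 0 167;0 0 0 0 167")

```text
time_s: 5.2
tool_pos: [0.5528, 0.0233, 0.0558]
tool_rot: [180.0, 0.1, -10.6]
force: [-0.2, 0.4, 0.7]
grip_width: 0.03
grasp_force: 0.0
```

Call:
arm_command(series="0 0 2 0 167;0 0 2 0 167;0 0 2 0 167;0 0 0 0 167")

```text
time_s: 5.53
tool_pos: [0.5534, 0.0234, 0.0506]
tool_rot: [180.0, 0.0, -10.6]
force: [-0.5, -0.2, -0.4]
grip_width: 0.0301
grasp_force: 0.0
```

Call:
arm_command(series="0 0 0 0 185;0 0 0 0 195;0 0 0 0 205;0 0 0 0 215;0 0 0 0 220;0 0 0 0 220", squeeze=5)

```text
time_s: 6.03
tool_pos: [0.5538, 0.0236, 0.0511]
tool_rot: [-180.0, -0.0, -10.5]
force: [0.1, 1.7, 0.8]
grip_width: 0.0158
grasp_force: 5.0
```

Call:
arm_command(series="0 -1 0 0 220;0 -1 0 0 220;0 -1 0 0 220;0 0 0 0 220")

```text
time_s: 6.37
tool_pos: [0.5543, 0.0259, 0.0511]
tool_rot: [179.9, -0.0, -10.6]
force: [-0.7, -1.3, 2.3]
grip_width: 0.0162
grasp_force: 5.0
```

Call:
arm_command(series="0 -1 0 0 220;0 -1 0 0 220;0 0 0 0 220")

```text
time_s: 6.62
tool_pos: [0.5543, 0.026, 0.0511]
tool_rot: [179.8, 0.0, -10.6]
force: [-2.7, -5.4, 3.8]
grip_width: 0.0157
grasp_force: 5.0
```

Call:
arm_command(series="0 -1 0 0 220;0 -1 0 0 220;0 0 0 0 220")

```text
time_s: 6.87
tool_pos: [0.5543, 0.0261, 0.0511]
tool_rot: [179.7, 0.1, -10.7]
force: [-2.2, -8.9, 4.1]
grip_width: 0.0159
grasp_force: 5.0
```

Call:
arm_command(series="0 2 0 0 220;0 2 0 0 220;0 1 0 0 220;0 1 0 0 220;0 1 0 0 220;0 1 0 0 220;0 1 0 0 220;0 1 0 0 220;0 0 0 0 220")

```text
time_s: 7.62
tool_pos: [0.5532, 0.0205, 0.051]
tool_rot: [-180.0, -0.0, -10.6]
force: [1.9, 0.4, -0.4]
grip_width: 0.0158
grasp_force: 5.0
```

Call:
arm_command(series="0 1 0 0 220;0 1 0 0 220;0 0 0 0 220")

```text
time_s: 7.87
tool_pos: [0.5528, 0.0182, 0.0511]
tool_rot: [180.0, -0.0, -10.6]
force: [2.4, 1.2, -0.3]
grip_width: 0.0157
grasp_force: 5.0
```

Call:
arm_command(series="0 1 0 0 220;0 1 0 0 220;0 0 0 0 220")

```text
time_s: 8.12
tool_pos: [0.5525, 0.0165, 0.0511]
tool_rot: [-180.0, -0.0, -10.6]
force: [1.4, 0.7, 0.2]
grip_width: 0.0158
grasp_force: 5.0
```

Call:
arm_command(series="0 1 0 0 220;0 0 0 0 220;0 0 0 0 220")

```text
time_s: 8.37
tool_pos: [0.5525, 0.0165, 0.0511]
tool_rot: [-179.9, -0.0, -10.5]
force: [3.5, 4.0, -1.8]
grip_width: 0.0158
grasp_force: 5.0
```

Call:
arm_command(series="0 1 0 0 220;0 0 0 0 220;0 0 0 0 220")

```text
time_s: 8.62
tool_pos: [0.5525, 0.0165, 0.0511]
tool_rot: [-179.9, -0.0, -10.5]
force: [3.6, 5.1, -1.7]
grip_width: 0.0164
grasp_force: 5.0
```

Call:
arm_command(series="0 -2 0 0 220;0 -2 0 0 220;0 -2 0 0 220;0 -2 0 0 220;0 -2 0 0 220;0 -1 0 0 220;0 0 0 0 220")

```text
time_s: 9.2
tool_pos: [0.5542, 0.0254, 0.0511]
tool_rot: [180.0, -0.0, -10.5]
force: [2.9, -1.5, 0.0]
grip_width: 0.0157
grasp_force: 5.0
```

Call:
arm_command(series="0 0 0 0 195;0 0 0 0 167;0 0 0 0 167;0 0 0 0 167;0 0 -20 0 167;0 0 -30 0 167;0 0 -20 0 167;0 0 0 0 167;0 0 0 0 167")

```text
time_s: 9.95
tool_pos: [0.5548, 0.0256, 0.1222]
tool_rot: [-180.0, -0.1, -10.6]
force: [-0.4, 0.1, -0.8]
grip_width: 0.0301
grasp_force: 0.0
```

Run:
```python
from h import *
o=telemetry.get_obs();im=cams.read_camera("wrist")
np.save("w4.npy",np.r_[o["tool_pos"],o["tool_rot"]]);print(o["tool_pos"],o["tool_rot"],o["force"],o["grip_width"])
cv2.imwrite("pics/w4.png",cv2.resize(im[60:360,100:500],None,fx=2,fy=2,interpolation=2))
```

```text
[0.55482748 0.02561243 0.1221618 ] [-1.79991734e+02 -1.33732726e-01 -1.05501303e+01] [-0.37766072  0.14415514 -0.78540468] 0.03008592455365297
```

View pics/w4.png

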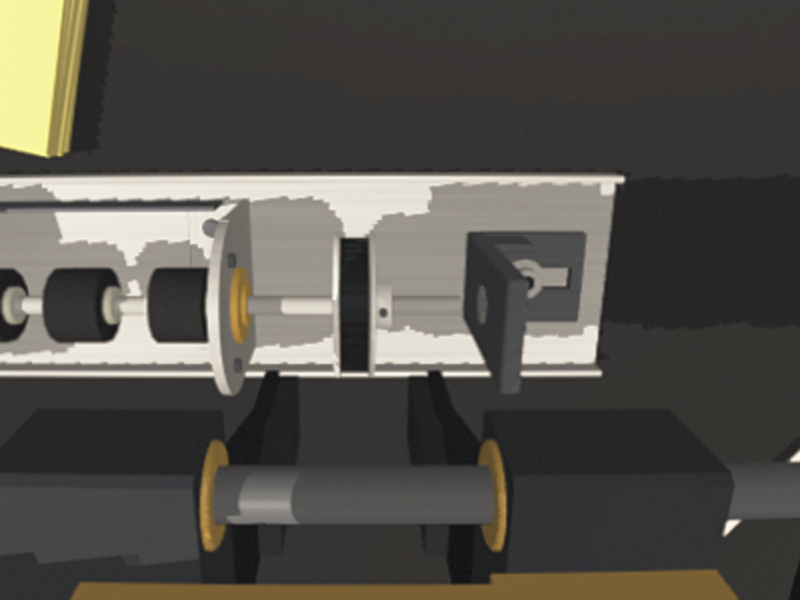

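The bracket's top edge is at (500–524, 275–390), which agrees with the felt position of about 57 mm outboard of the pulley grasp. Next I'll pinch the bracket.

Call:
arm_command(series="0 12 0 0 167;0 20 0 0 167;0 17 0 0 167;0 8 0 0 167;0 0 0 0 167;0 0 20 0 167;0 0 22 0 167;0 0 15 0 167;0 0 6 0 167;0 0 4 0 167;0 0 0 0 167")

```text
time_s: 10.92
tool_pos: [0.5433, -0.03, 0.0535]
tool_rot: [-180.0, 0.1, -10.5]
force: [0.3, -0.2, 0.4]
grip_width: 0.03
grasp_force: 0.0
```

Call:
arm_command(series="0 0 0 0 190;0 0 0 0 210;0 0 0 0 225;0 0 0 0 240;0 0 0 0 245;0 0 0 0 245;0 0 0 0 245", squeeze=20)

```text
time_s: 11.5
tool_pos: [0.544, -0.0307, 0.0546]
tool_rot: [180.0, -0.1, -10.6]
force: [-1.0, 0.1, 2.8]
grip_width: 0.0077
grasp_force: 20.0
```

Call:
arm_command(series="0 -2 0 0 245;0 -2 0 0 245;0 -2 0 0 245;0 -1 0 0 245;0 -1 0 0 245;0 0 0 0 245")

```text
time_s: 12.0
tool_pos: [0.5443, -0.0292, 0.0546]
tool_rot: [179.5, 0.0, -10.7]
force: [-3.8, -11.8, 7.5]
grip_width: 0.0079
grasp_force: 20.0
```

Call:
arm_command(series="0 -1 0 0 245;0 -1 0 0 245;0 -1 0 0 245;0 0 0 0 245")

```text
time_s: 12.33
tool_pos: [0.5448, -0.0263, 0.0546]
tool_rot: [179.5, 0.0, -10.8]
force: [-2.9, -11.4, 7.6]
grip_width: 0.0081
grasp_force: 20.0
```

Call:
arm_command(series="0 -1 0 0 245;0 -1 0 0 245;0 -1 0 0 245;0 0 0 0 245;0 0 0 0 245")

```text
time_s: 12.75
tool_pos: [0.5454, -0.0233, 0.0546]
tool_rot: [179.5, 0.0, -10.8]
force: [-4.6, -11.2, 7.6]
grip_width: 0.0078
grasp_force: 20.0
```

Call:
arm_command(series="0 0 0 0 245;0 -0.3 0 0 245;0 0 0 0 245;0 2 0 0 245;0 2 0 0 245;0 1 0 0 245;0 0 0 0 245;0 0 0 0 245")

```text
time_s: 13.42
tool_pos: [0.5454, -0.0231, 0.0546]
tool_rot: [179.9, -0.0, -10.6]
force: [-2.7, -3.8, 6.1]
grip_width: 0.0076
grasp_force: 20.0
```

Call:
arm_command(series="0 1.5 0 0 245;0 0 0 0 245;0 0 0 0 210;0 0 0 0 167;0 0 0 0 167;0 0 0 0 167;0 0 -20 0 167;0 0 -30 0 167;0 0 -17 0 167;0 0 0 0 167;0 -10 0 0 167;0 -18 0 0 167;0 -14 0 0 167;0 -7 0 0 167;0 0 0 0 167;0 0 0 0 167")

```text
time_s: 14.75
tool_pos: [0.5533, 0.0255, 0.12]
tool_rot: [180.0, 0.1, -10.5]
force: [0.4, -0.4, 0.1]
grip_width: 0.0302
grasp_force: 0.0
```

Call:
arm_command(series="1 0 15 0 167;0 0 25 0 167;0 0 18 0 167;0 0 7 0 167;0 0 4 0 167;0 0 0 0 167;0 0 0 0 167")

```text
time_s: 15.33
tool_pos: [0.5556, 0.0247, 0.0528]
tool_rot: [-180.0, -0.1, -10.6]
force: [0.7, 0.4, 0.5]
grip_width: 0.0298
grasp_force: 0.0
```

Call:
arm_command(series="0 0 0 0 185;0 0 0 0 195;0 0 0 0 205;0 0 0 0 215;0 0 0 0 220;0 0 0 0 220", squeeze=5)

```text
time_s: 15.83
tool_pos: [0.5553, 0.0251, 0.0525]
tool_rot: [180.0, -0.0, -10.5]
force: [-1.0, 0.1, 2.0]
grip_width: 0.0159
grasp_force: 5.0
```

Call:
arm_command(series="0 1 0 0 220;0 1 0 0 220;0 0 0 0 220")

```text
time_s: 16.08
tool_pos: [0.5551, 0.0239, 0.0525]
tool_rot: [-179.9, -0.1, -10.5]
force: [0.1, 2.9, 3.5]
grip_width: 0.0156
grasp_force: 5.0
```

Call:
arm_command(series="0 1 0 0 220;0 0 0 0 220;0 0 0 0 220")

```text
time_s: 16.33
tool_pos: [0.5551, 0.0239, 0.0525]
tool_rot: [-179.9, -0.1, -10.5]
force: [0.3, 4.1, 2.8]
grip_width: 0.0156
grasp_force: 5.0
```

Call:
arm_command(series="0 -2 0 0 220;0 -1 0 0 220;0 -1 0 0 220;0 -1 0 0 220;0 0 0 0 220;0 0 0 0 220")

```text
time_s: 16.83
tool_pos: [0.5554, 0.0251, 0.0524]
tool_rot: [179.9, -0.0, -10.6]
force: [-0.4, -0.4, 6.2]
grip_width: 0.016
grasp_force: 5.0
```

Call:
arm_command(series="0 -1 0 0 220;0 0 0 0 220;0 0 0 0 220")

```text
time_s: 17.08
tool_pos: [0.5555, 0.0256, 0.0524]
tool_rot: [179.8, -0.0, -10.6]
force: [-1.3, -1.2, 6.2]
grip_width: 0.0159
grasp_force: 5.0
```

Call:
arm_command(series="0 -1 0 0 220;0 0 0 0 220;0 0 0 0 220")

```text
time_s: 17.33
tool_pos: [0.5554, 0.0256, 0.0523]
tool_rot: [179.7, 0.0, -10.7]
force: [-2.1, -2.3, 6.7]
grip_width: 0.0162
grasp_force: 5.0
```

Call:
arm_command(series="0 -1 0 0 220;0 -0.5 0 0 220;0 0 0 0 220;0 0 0 0 220")

```text
time_s: 17.67
tool_pos: [0.5555, 0.0257, 0.0523]
tool_rot: [179.6, 0.0, -10.7]
force: [-2.9, -4.9, 7.4]
grip_width: 0.0166
grasp_force: 5.0
```

Call:
arm_command(series="0 1 0 0 220;0 1 0 0 220;0 0 0 0 220;0 0 0 0 195;0 0 0 0 167;0 0 0 0 167;0 0 0 0 167;0 0 -20 0 167;0 0 -30 0 167;0 0 -30 0 167;0 0 -20 0 167;0 0 0 0 167;0 0 0 0 167")

```text
time_s: 18.75
tool_pos: [0.5564, 0.0285, 0.153]
tool_rot: [180.0, -0.1, -10.5]
force: [0.4, 0.2, -0.0]
grip_width: 0.03
grasp_force: 0.0
```

Run:
```python
from h import *
o=telemetry.get_obs();im=cams.read_camera("wrist");print(o["tool_pos"],o["force"])
cv2.imwrite("pics/w5.png",cv2.resize(im[60:360,100:500],None,fx=2,fy=2,interpolation=2))
```

```text
[0.55635293 0.02853133 0.15297746] [ 0.38790558  0.24425884 -0.04987478]
```

View pics/w5.png

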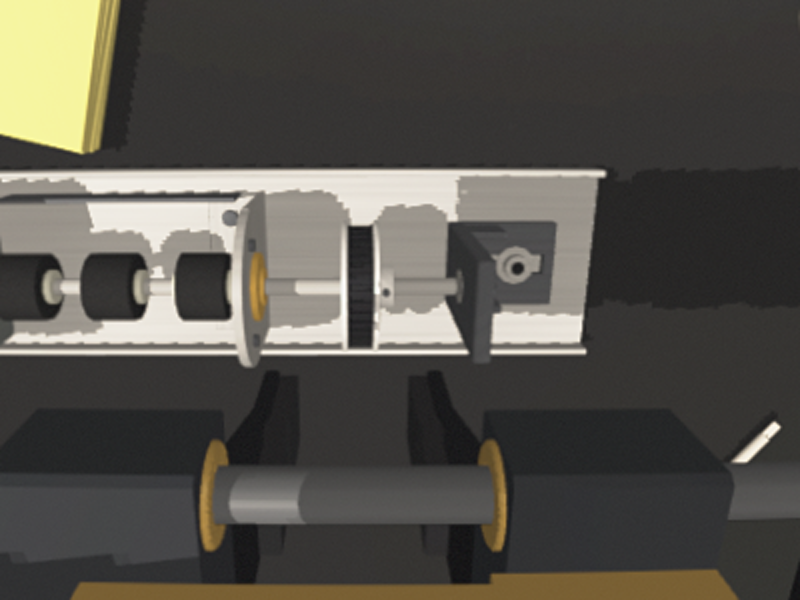

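The shaft end at (455,287) now sits just short of the bracket face at (460,287), and the gripper is clear.

```bash
python3 -c "
from cell import env
print(env.sign_off())"
```

```text
the job is handed in; nothing more can be done
None
```

The job is handed in: the shaft's end float felt about 9.8 mm at first, I slid the bracket in about 7.7 mm, the check felt about 1.9 mm, and the shaft is left pushed in with the gripper clear.

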